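# Dress the test post and switch it on

## Robot

A 6-joint arm with a two-finger parallel gripper is mounted at the origin on the work surface. World frame = base frame: x ahead of the robot, y to its left, z up, the work surface at z = 0. Lengths are in m, angles in rad, forces in N, time in s.
With the tool pointing down it reaches from about 0.325 to 0.85 m from the base axis. Payload 4.4 kg.
Tool frame: the origin (TCP) lies at the very end of the fingers, on their centre line; the grasp point (between the pads) lies 19 mm behind it; z points along the fingers, y is the line along which they close (so a half turn about z gives the same grasp; the last joint's range is limited). The gripper opens to 94 mm and grips with 3 to 60 N. Pads are 16 mm wide; open, the fingers measure 119 mm over their backs; the gripper's body (75 mm by 177 mm) begins 78 mm behind the grasp point.
Start: joints at [-1.337, 0.207, 1.542, -0, 1.393, -0.15], TCP at [0.216, -0.533, 0.205] pointing down, gripper open.
Joint ranges: [-2.73, 2.73], [-0.86, 2.22], [0.23, 2.46], [-1.11, 4.25], [0.08, 2.63], [-2.82, 2.82]. Speed limits (rad/s): [2.79, 2.79, 3.14, 3.14, 3.14, 3.14].

## Interface

Orientations are given as a unit quaternion [w, x, y, z].
In Python, from workcell import status, capture, close_job gives the robot as it stands.
- The arm moves only by the tool arm_command, never from a script. Its argument "plan" is a list of rows, each a list of 5 numbers: the opening, from -1 (shut) to 1 (fully open), then the shift along the tool's x, y, z in m, then the turn about the tool's z in degrees. In form: [[gripper, tx, ty, tz, spin], ...]. A call has 1 to 20 rows; each row shifts and turns the commanded pose from where the row before left it, along the tool's axes as they then stand; what a row does not reach is not made up. A row lasts 1/10 s, in which the tool goes at most 50 mm and 8.59 degrees, less where a joint would pass 70% of its speed; a pose out of reach is approached as far as the arm can. A call with a gripper value outside its range is refused whole. The fingers move at their own pace and stop on an object; "force" is the grip in N (left out, the last holds). Time passes only in rows, so rows that do not move let the fingers close. It gives the time, the measured TCP pose, the force, the opening and the grip force at its end, in the units of the state.
- status.read_state(): the state, without advancing time (a new reading comes with each control period).
- capture(name): name is "side" or "top"; returns a dict with "color" (400x640x3 uint8, red, green, blue), "depth" (400x640 float32, m along the optical axis (not along the pixel's ray), 0 where there is no reading), "mtx" (3x3 intrinsics, pixels), "position" and "rotation" of the camera in the world. Camera axes: x right, y down, z forward; pixel columns grow to the right and rows downward; lengths in m; the calibration is good to about 2 mm. A picture is of the moment at which its call begins.
- close_job(): hands the job in; it is judged then, once.
The state is a dict: "t": time; "joint_pos": joint angles; "qd": joint speeds; "effort": joint torques, N m; "ee_pos": TCP position; "ee_rot": TCP orientation; "contact_force": force on the tool from outside, world axes, zero at the start; "torque": the same for the moment, N m; "gripper_width": finger opening in m; "finger_force": force on a finger pad.
Only numpy, scipy, OpenCV 4.12 (cv2) and the standard library are available. Lean on these libraries where they do the work, as an engineer would, in place of code of your own. Each camera call takes 0.05 s, during which the arm holds its last target. There are 200 camera calls.

## Task

Fit the white insulating ring and then the brass contact ring over the steel test post, pressing each one down past the spring catches until it is fully home: white flat on the black seat, brass flat on the white. Only when both are home, flip the red-handled isolator over to its green-dot (on) side. Leave the blue ring and everything else on the bench where they are.

Things in the scene. Friction and masses are not known exactly. Their poses are not given: they have to be found in the camera images.
- post: fixed test fixture on the 2 mm bench mat (mat top at z = 0.002): grey block 110 x 110 x 30 mm with a black seat disc (radius 27) on it and a bright steel post in its middle. Origin: centre of the block's underside; z up. Two small terminals on the block's +x corners reach 12 mm above it
- post_seat (a point): centre of the black seat's upper face, 34 mm above the post's origin, where the steel post (diameter 16) rises from it; z up along the post
- post_tip (a point): top of the steel post, 63 mm above the seat; the last 11 mm taper to 8 mm diameter
- post_catches (a point): point on the post's axis 31.5 mm above the seat, level with the centres of three sprung brass balls (10 mm, 120 degrees apart) that stick 4 mm out of the post. A ring let down over the post perches on them, its underside about 36 mm above the seat. Some 6 to 12 N straight down pushes it past; push until its whole height is below the balls, which then hold it down
- white_ring_mid (a point): white plastic ring, outer diameter 52, bore 18, height 16 mm, about 45 g, lying flat at the start; the point is the middle of the ring (8 mm above its underside), z along its axis. Home: this point 8 mm above post_seat
- brass_ring_mid (a point): brass ring, outer diameter 52, bore 18, height 10 mm, about 150 g, lying flat at the start; the point is its middle (5 mm above its underside), z along its axis. Home on the white ring: this point 21 mm above post_seat
- isolator: fixed isolator switch on the mat: grey block 85 (x) x 70 (y) x 40 mm, black dot on its -x edge (off), green dot on its +x edge (on). Origin: centre of the underside; its own x axis points from off to on
- isolator_lever (a joint): lever of the isolator, hinged 46 mm above the isolator's origin about the isolator's y axis. 0 = off, leaning 0.6 rad to the isolator's -x; 1.2 rad = on, leaning 0.6 rad to its +x; upright at 0.6. Overcentre: it falls by its own weight to whichever side it leans; about 1 N at the bar moves it
- lever_bar (a point): middle of the red cross bar at the lever's end, 66 mm from the hinge: a bar 60 mm long and 16 mm thick, parallel to the isolator's y axis; when upright it is 112 mm above the isolator's origin, when off 100 mm
- blue_ring: blue plastic ring, outer diameter 52, bore 18, height 13 mm, lying flat; origin: centre of its underside. Not used
- screwdriver: yellow-handled screwdriver lying on the mat between the robot and the fixtures, not used
- spool: grey solder spool standing upright, diameter 60, height 46 mm; origin: centre of its underside. Not used
- jar: amber jar with black lid, diameter 50, height 55 mm; origin: centre of its underside. Not used
- pliers: green-handled pliers lying flat, 130 mm long, 16 mm high, origin near the middle. Not used
- multimeter: orange handheld multimeter lying flat, 150 x 75 x 30 mm; origin: centre of its underside. Not used
- white_ring: the same white ring, origin at the centre of its underside
- brass_ring: the same brass ring, origin at the centre of its underside
Things that resemble listed ones, but are neither listed nor needed, are in the scene too. Leave any purple look-alike of the isolator alone.

How it is judged:
By the outcome, as a careful person would: the job done as asked, in the order asked, and still so for the second after the job is handed in, with the robot touching nothing.
It also fails if it takes over 72 s, if anything falls off the work surface, if the arm or the gripper's body presses on something with over 40 N, if the wrist force passes 120 N, or if a joint passes its speed limit or range.

## Working session

There is one attempt and no reset: what is moved stays moved. The work goes in short steps, Python scripts to look and compute and a tool call to move; the robot and the scene stay as the last step left them, time stands still between calls to the robot, and variables do not carry over. Pictures are saved under pics/ and viewed, at most 10 in all, crops included, and the job is handed in when it is done.

Besides the shell and the picture viewer there is one more tool, called after "Emit:" in YAML: its name, and indented under it one key for each argument. arm_command: Moves the arm, as the interface text tells. Its arguments: {"type":"object","properties":{"plan":{"type":"array"},"force":{"type":"number"}},"required":["plan"]}

```bash
mkdir -p pics; ls; cat > h.py <<'E'
import numpy as np, cv2
from workcell import status, capture
def snap(n,f):
    c=capture(n); np.savez(f'pics/{f}.npz',**c); cv2.imwrite(f'pics/{f}.png',c['color'][...,::-1]); return c
def load(f): return dict(np.load(f'pics/{f}.npz'))
def px(c,u,v,z=None,r=1):
    """world point at pixel; z given -> ray/plane intersect, else depth median"""
    K,R,p=c['mtx'],c['rotation'],c['position']
    d=np.array([(u-K[0,2])/K[0,0],(v-K[1,2])/K[1,1],1.])
    w=R@d
    if z is not None: return p+w*(z-p[2])/w[2]
    D=c['depth'][int(v)-r:int(v)+r+1,int(u)-r:int(u)+r+1]; return p+w*np.median(D[D>0])
def crop(c,u0,v0,u1,v1,k,f):
    cv2.imwrite(f'pics/{f}.png',cv2.resize(c['color'][v0:v1,u0:u1,::-1],None,fx=k,fy=k,interpolation=cv2.INTER_CUBIC))
E
python3 - <<'E'
from h import *
t=snap('top','t0'); s=snap('side','s0')
for c in(t,s): print(c['mtx'],c['position'],c['rotation'])
print(status.read_state())
E
```

```text
pics
[[367.85596892   0.         318.77130278]
 [  0.         367.85596892 196.20010257]
 [  0.           0.           1.        ]] [0.42684901 0.0084707  1.0218692 ] [ 0.05718901 -0.69538854  0.71534603 -0.03800326]
[[381.35840679   0.         314.89373684]
 [  0.         381.35840679 196.74720511]
 [  0.           0.           1.        ]] [-0.09522525  0.65392291  0.85163314] [ 0.17081881 -0.35986239  0.82999609 -0.39041836]
{'t': 0.1, 'joint_pos': array([-1.33648919e+00,  2.07310403e-01,  1.54280250e+00,  2.66827703e-06,
        1.39348104e+00, -1.50523605e-01]), 'qd': array([ 0.00079474, -0.00079169, -0.00190173,  0.00079196,  0.00076958,
       -0.00185877]), 'effort': array([-3.85592020e-04, -3.71862638e+01, -2.82292897e+01,  7.01190205e-02,
        3.11547483e-02, -5.10021073e-05]), 'ee_pos': array([ 0.21566504, -0.53224648,  0.20442483]), 'ee_rot': array([-9.99819187e-04,  9.81544761e-01,  1.91229918e-01, -4.05945726e-05]), 'contact_force': array([-0.27226992, -0.23746226,  0.32769999]), 'torque': array([-0.02621085,  0.01767214,  0.04993227]), 'finger_force': 0.0, 'gripper_width': 0.0937930865033195}
```

View pics/t0.png

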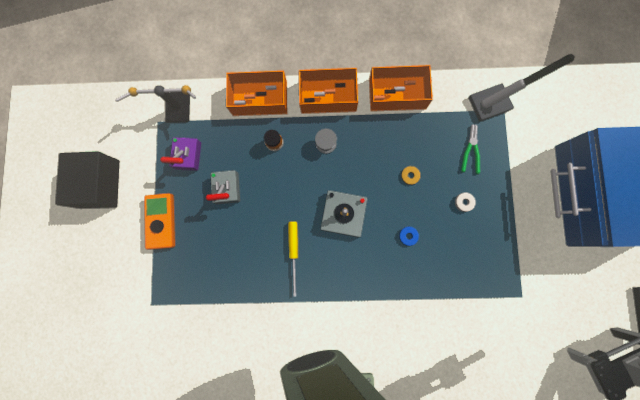

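View pics/s0.png

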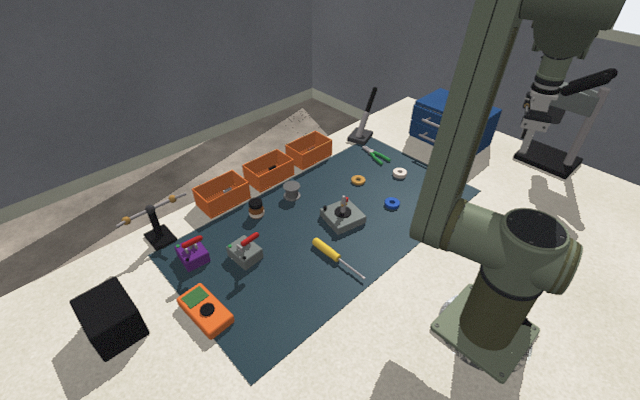

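The top picture shows these candidates:
- **Rings:** brass at (411,175), white at (465,202), blue at (409,236).
- **Post:** (344,213). The amber jar (273,140) and spool (326,140) are also round.
- **Isolator:** grey one at (224,187). The purple look-alike is at (185,153).

By the description I choose white (465,202), brass (411,175) and the grey isolator. I'll check these in a close crop.

```bash
sed -i 's/^import numpy.*/&\nfrom scipy.spatial.transform import Rotation as Rn/; s/K,R,p=c\[.mtx.\],c\[.rotation.\]/K,R,p=c["mtx"],Rn.from_quat(np.roll(c["rotation"],-1)).as_matrix()/' h.py
python3 - <<'E'
from h import *
t=load('t0'); s=load('s0')
a=t['color'][150:260,300:500,::-1]; b=t['color'][130:240,150:260,::-1]
cv2.imwrite('pics/c1.png',cv2.resize(np.hstack([a[:,:]]),None,fx=4,fy=4,interpolation=cv2.INTER_CUBIC))
cv2.imwrite('pics/c2.png',cv2.resize(b,None,fx=5,fy=5,interpolation=cv2.INTER_CUBIC))
for n,u,v,z in [('white',465,202,.018),('brass',411,175,.012),('blue',409,236,.015),('post',344,213,None),('iso',224,187,.042),('bar',218,197,None)]:
    print(n,px(t,u,v,z).round(4),px(t,u,v).round(4))
# ring fits by colour/depth: points at top-height in neighbourhood
for n,u,v,lo,hi in [('white',465,202,.012,.024),('brass',411,175,.007,.018)]:
    P=np.array([px(t,i,j,None,0) for i in range(u-18,u+19) for j in range(v-18,v+19)])
    m=(P[:,2]>lo)&(P[:,2]<hi); Q=P[m]; 
    (cx,cy),r=cv2.minEnclosingCircle(Q[:,:2].astype(np.float32)); print(n,Q.mean(0).round(4),cx,cy,r,len(Q))
E
```

```text
white [ 0.5354 -0.363   0.018 ] [ 0.5371 -0.3687  0.0026]
brass [ 0.6157 -0.2231  0.012 ] [ 6.179e-01 -2.259e-01  2.000e-04]
blue [ 0.4478 -0.2071  0.015 ] [ 0.4481 -0.21    0.0015]
post [ 0.5082 -0.0305  0.0946] [ 0.5082 -0.0305  0.0946]
iso [0.5931 0.2904 0.042 ] [0.5927 0.2897 0.0443]
bar [0.5565 0.2858 0.1101] [0.5565 0.2858 0.1101]
white [ 0.5356 -0.363   0.0176] 0.5361548662185669 -0.3636358082294464 0.02617320604622364 262
brass [ 0.6156 -0.221   0.0118] 0.6162651777267456 -0.2338869869709015 0.04128101095557213 241
  return _methods._mean(a, axis=axis, dtype=dtype,
  ret = ret.dtype.type(ret / rcount)
```

View pics/c1.png

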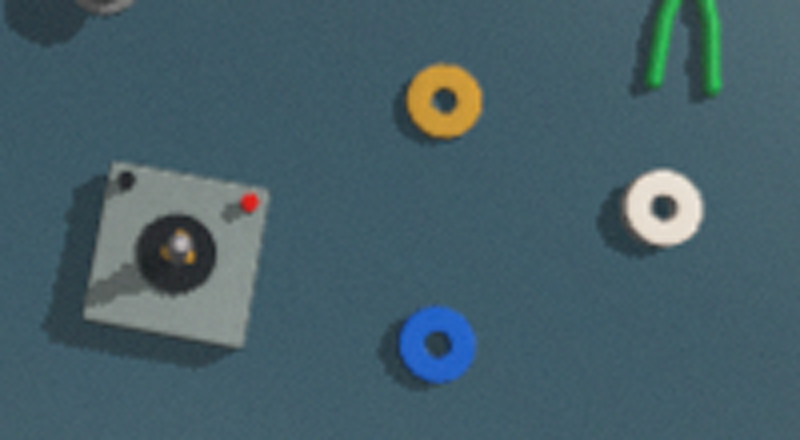

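View pics/c2.png

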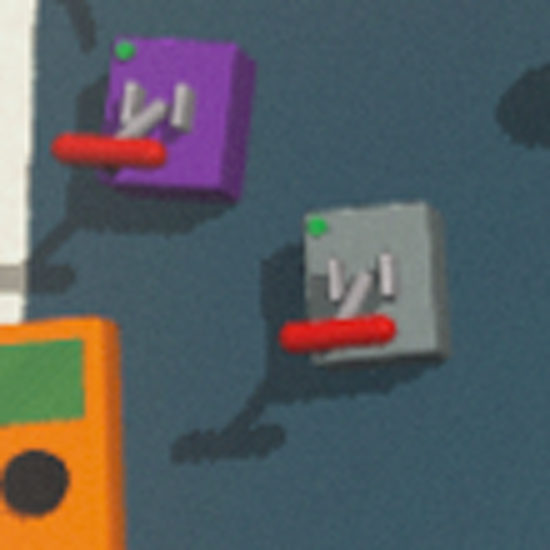

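The crops confirm the choices, as pixels in the full top picture:
- White ring centre (466,201.8), brass (411.3,175.3).
- Post seat (344,213.3) and tip (345,210.3), with terminals on the block's far (+x) edge.
- Grey isolator with its lever off: red bar near (218,196.5) and green dot (213.4,175.4) on its far side.

Next I'll refine these using both cameras.

```bash
cat >> h.py <<'E'
def blob(c,box,f,z):
    """centroid of the hole-filled largest mask f(hsv) in box, put on plane z; also its min-area rect"""
    u0,v0,u1,v1=box; h=cv2.cvtColor(c['color'][v0:v1,u0:u1],cv2.COLOR_RGB2HSV).astype(int)
    m=f(h[...,0],h[...,1],h[...,2]).astype(np.uint8)
    k=max(cv2.findContours(m,cv2.RETR_EXTERNAL,cv2.CHAIN_APPROX_NONE)[0],key=cv2.contourArea)
    g=cv2.drawContours(m*0,[k],-1,1,-1); M=cv2.moments(g,True); u,v=u0+M['m10']/M['m00'],v0+M['m01']/M['m00']
    return px(c,u,v,z)[:2].round(4),(round(u,1),round(v,1)),int(M['m00']),k[:,0]+[u0,v0]
W=lambda h,s,v:(s<60)&(v>150)
B=lambda h,s,v:(h>10)&(h<32)&(s>110)&(v>90)
RED=lambda h,s,v:((h<8)|(h>172))&(s>140)&(v>90)
G=lambda h,s,v:(v>95)&(s<60)
E
python3 - <<'E'
from h import *
t=load('t0'); s=load('s0')
T={'white':((448,185,484,220),W,.018),'brass':((395,160,428,192),B,.012),'bar':((200,188,232,204),RED,.1021),'block':((318,186,372,240),G,.032),'seat':((330,198,358,226),lambda h,s,v:v<60,.036)}
S={'white':((388,163,412,183),W,.018),'brass':((347,172,370,190),B,.012),'bar':((236,228,264,250),RED,.1021)}
for n,a in T.items():
    r=blob(t,*a); print('top',n,r[:3])
    if n in('block','bar'):
        q=cv2.boxPoints(cv2.minAreaRect(r[3].astype(np.float32))); print([tuple(px(t,*p,a[2])[:2].round(4)) for p in q])
for n,a in S.items(): print('side',n,blob(s,*a)[:3])
for n,u,v,z in [('tip',345,210.25,.099),('seat',344,213.25,.036),('termL',331.6,195.2,.044),('termR',362.4,200.8,.044),('green',213.4,175.4,.042)]: print(n,px(t,u,v,z)[:2].round(4))
crop(s,180,160,420,280,3,'s0c')
E
```

```text
top white (array([ 0.537 , -0.3653]), (465.8, 201.4), 281)
top brass (array([ 0.6162, -0.2217]), (410.5, 174.9), 265)
top bar (array([0.56  , 0.2911]), (216.9, 196.1), 125)
[(np.float64(0.5658), np.float64(0.3199)), (np.float64(0.5685), np.float64(0.263)), (np.float64(0.5541), np.float64(0.2618)), (np.float64(0.5514), np.float64(0.3186))]
top block (array([ 0.5129, -0.034 ]), (344.3, 213.3), 1622)
[(np.float64(0.4717), np.float64(0.0321)), (np.float64(0.5795), np.float64(0.0094)), (np.float64(0.556), np.float64(-0.0992)), (np.float64(0.4492), np.float64(-0.0751))]
top seat (array([ 0.5134, -0.032 ]), (343.6, 213.0), 288)
side white (array([ 0.5371, -0.3665]), (399.6, 171.1), 97)
side brass (array([ 0.6143, -0.2208]), (357.8, 179.4), 105)
side bar (array([0.561 , 0.2881]), (249.4, 238.5), 99)
tip [ 0.5147 -0.0331]
seat [ 0.5127 -0.033 ]
termL [ 0.5615 -0.0012]
termR [ 0.5439 -0.0828]
green [0.6261 0.3198]
```

View pics/s0c.png

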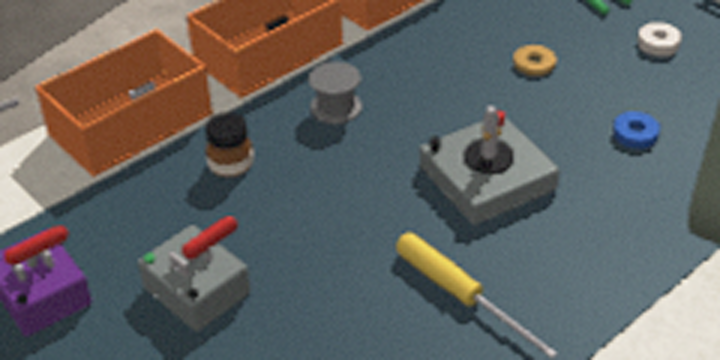

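```bash
cat >> h.py <<'E'
def proj(c,P):
    R=Rn.from_quat(np.roll(c["rotation"],-1)).as_matrix(); q=c['mtx']@(R.T@(np.array(P)-c['position'])); return (q[:2]/q[2]).round(1)
E
python3 - <<'E'
from h import *
t=load('t0'); s=load('s0')
for P in [(0,0,0),(.2157,-.5322,.2044),(.2157,-.5322,.32),(.5135,-.033,.099)]: print(P,proj(t,P),proj(s,P))
E
```

```text
(0, 0, 0) [337.8 411.8] [483.4 329.6]
(0.2157, -0.5322, 0.2044) [591.6 341.1] [521.6 145.5]
(0.2157, -0.5322, 0.32) [637.6 357.8] [534.9 112.3]
(0.5135, -0.033, 0.099) [345.  210.7] [343.4 196.2]
```

Emit:
arm_command:
  plan:
    - [1,0,0,0,8.5]
    - [1,0,0,0,8.5]
    - [1,0,0,0,8.5]
    - [1,0,0,0,8.5]
    - [1,0.028,-0.023,0,0]
    - [1,0.028,-0.023,0,0]
    - [1,0.028,-0.023,0,0]
    - [1,0.028,-0.023,0,0]
    - [1,0.028,-0.023,0.02,0]
    - [1,0.028,-0.023,0.02,0]
    - [1,0.028,-0.023,0.02,0]
    - [1,0.028,-0.023,0.02,0]
    - [1,0.028,-0.023,0.02,0]
    - [1,0.028,-0.023,0.02,0]
    - [1,0,0,0,0]
    - [1,0,0,0,0]

```text
t: 1.7
ee_pos: [0.537, -0.3649, 0.084]
ee_rot: [-0.001, 0.995, -0.103, -0.001]
contact_force: [0.5, -0.7, 0.4]
gripper_width: 0.0936
finger_force: 0.0
```

Emit:
arm_command:
  plan:
    - [1,0,0.001,0.02,0]
    - [1,0,0,0.02,0]
    - [1,0,0,0.02,0]
    - [1,0,0,0.012,0]
    - [1,0,0,0.007,0]
    - [1,0,0,0,0]
    - [0.1,0,0,0,0]
    - [0,0,0,0,0]
    - [-0.2,0,0,0,0]
    - [-0.2,0,0,0,0]
    - [-0.2,0,0,0,0]
    - [-0.2,0,0,0,0]
  force: 40

```text
t: 2.9
ee_pos: [0.5373, -0.3669, 0.0067]
ee_rot: [0.0, 0.995, -0.104, 0.0]
contact_force: [-0.1, -0.0, 0.6]
gripper_width: 0.0513
finger_force: 40.0
```

Emit:
arm_command:
  plan:
    - [-0.2,0,0,-0.01,0]
    - [-0.2,0,0,-0.03,0]
    - [-0.2,0,0,-0.04,0]
    - [-0.2,0,0,-0.04,0]
    - [-0.2,0,0,-0.02,0]
    - [-0.2,-0.0084,-0.0293,0,0]
    - [-0.2,-0.0084,-0.0293,0,0]
    - [-0.2,-0.0084,-0.0293,0,0]
    - [-0.2,-0.0084,-0.0293,0,0]
    - [-0.2,-0.0084,-0.0293,0,0]
    - [-0.2,-0.0084,-0.0293,0,0]
    - [-0.2,-0.0084,-0.0293,0,0]
    - [-0.2,-0.0084,-0.0293,0,0]
    - [-0.2,-0.0084,-0.0293,0,0]
    - [-0.2,-0.0084,-0.0293,0,0]
    - [-0.2,-0.0084,-0.0293,0,0]
    - [-0.2,0,0,0,0]
    - [-0.2,0,0,0,0]
    - [-0.2,0,0,0,0]

```text
t: 4.8
ee_pos: [0.5139, -0.0334, 0.1469]
ee_rot: [0.0, 0.995, -0.104, 0.0]
contact_force: [0.7, -0.8, -0.0]
gripper_width: 0.051
finger_force: 40.0
```

```bash
python3 - <<'E'
from h import *
s=snap('side','s1'); st=status.read_state(); print(st['ee_pos'],st['contact_force'],st['gripper_width'])
e=st['ee_pos']; print('ring mid pred',proj(s,e+[0,0,-.003]+[0,0,.006]),proj(s,(.5135,-.033,.099)))
crop(s,270,100,430,220,5,'s1c')
E
```

```text
[ 0.51383496 -0.03353955  0.14677526] [-0.25516564 -0.5073406   0.50194265] 0.05129540695598052
ring mid pred [344.2 183.1] [343.4 196.2]
```

View pics/s1c.png

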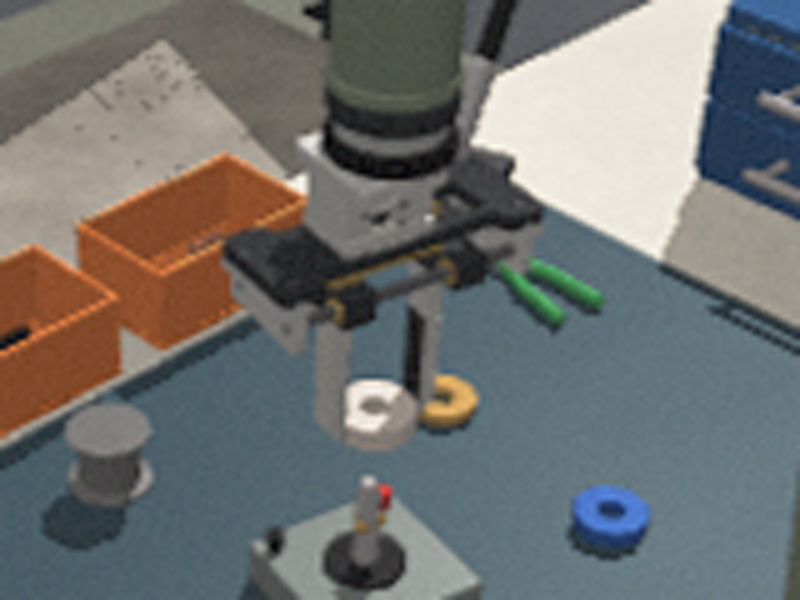

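The ring hangs level in the gripper at (345,181), above the post tip at (343.6,196.4). I'll lower it gently onto the taper and watch the force.

Emit:
arm_command:
  plan:
    - [-0.2,0,0,0.02,0]
    - [-0.2,0,0,0.015,0]
    - [-0.2,0,0,0.006,0]
    - [-0.2,0,0,0.005,0]
    - [-0.2,0,0,0.005,0]
    - [-0.2,0,0,0.005,0]
    - [-0.2,0,0,0,0]

```text
t: 5.55
ee_pos: [0.5132, -0.0325, 0.09]
ee_rot: [-0.0, 0.995, -0.104, -0.0]
contact_force: [-0.2, -0.2, -0.8]
gripper_width: 0.0509
finger_force: 40.0
```

Emit:
arm_command:
  plan:
    - [-0.2,0,0,0.005,0]
    - [-0.2,0,0,0.005,0]
    - [-0.2,0,0,0.004,0]
    - [-0.2,0,0,0.004,0]
    - [-0.2,0,0,0.004,0]
    - [-0.2,0,0,0.003,0]
  force: 60

```text
t: 6.15
ee_pos: [0.514, -0.0328, 0.0657]
ee_rot: [0.0, 0.995, -0.104, 0.001]
contact_force: [0.3, -0.3, 1.5]
gripper_width: 0.0505
finger_force: 60.0
```

Emit:
arm_command:
  plan:
    - [-0.2,0,0,0.005,0]
    - [-0.2,0,0,0.005,0]
    - [-0.2,0,0,0.005,0]
    - [-0.2,0,0,0.004,0]
    - [-0.2,0,0,0.003,0]
    - [-0.2,0,0,0.001,0]
    - [-0.2,0,0,0.001,0]
    - [-0.2,0,0,0,0]

```text
t: 6.95
ee_pos: [0.5132, -0.0323, 0.0412]
ee_rot: [-0.0, 0.995, -0.104, -0.0]
contact_force: [0.2, 0.3, -0.1]
gripper_width: 0.0509
finger_force: 60.0
```

```bash
python3 - <<'E'
from h import *
s=snap('side','s2'); st=status.read_state(); print(st['ee_pos'],st['contact_force'],st['gripper_width'])
crop(s,290,140,410,230,6,'s2c')
E
```

```text
[ 0.51324931 -0.03236369  0.0413231 ] [ 0.6866196  -0.25633224 -1.02821386] 0.050431312222074906
```

View pics/s2c.png

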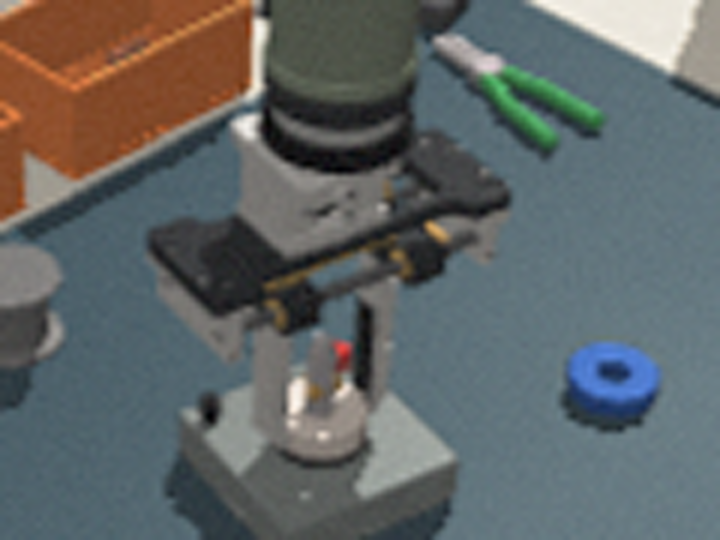

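The white ring (crop (325,420)) sits at the seat, with the post and a catch showing above it. I'll press it the last millimetre until the seat pushes back.

Emit:
arm_command:
  plan:
    - [-0.2,0,0,0.001,0]
    - [-0.2,0,0,0.001,0]
    - [-0.2,0,0,0,0]

```text
t: 7.3
ee_pos: [0.5135, -0.0324, 0.0406]
ee_rot: [-0.0, 0.995, -0.104, -0.0]
contact_force: [-2.0, 0.7, 8.2]
gripper_width: 0.0502
finger_force: 60.0
```

Emit:
arm_command:
  plan:
    - [0.3,0,0,0,0]
    - [1,0,0,0,0]
    - [1,0,0,0,0]
    - [1,0,0,0,0]
    - [1,0,0,-0.02,0]
    - [1,0,0,-0.04,0]
    - [1,0,0,-0.04,0]
    - [1,0,0,-0.01,0]
    - [1,0.0198,0.0234,0,0]
    - [1,0.0198,0.0234,0,0]
    - [1,0.0198,0.0234,0,0]
    - [1,0.0198,0.0234,0,0]
    - [1,0.0198,0.0234,0,0]
    - [1,0.0198,0.0234,0.02,0]
    - [1,0.0198,0.0234,0.03,0]
    - [1,0,0,0.03,0]
    - [1,0,0,0,0]
    - [1,0,0,0,0]

```text
t: 9.1
ee_pos: [0.6139, -0.2206, 0.0679]
ee_rot: [-0.001, 0.995, -0.104, -0.002]
contact_force: [0.4, -0.2, 0.3]
gripper_width: 0.0937
finger_force: 0.0
```

```bash
python3 - <<'E'
from h import *
s=snap('side','s3');t=snap('top','t3'); st=status.read_state(); print(st['ee_pos'],st['contact_force'])
print(blob(t,(325,190,365,230),lambda h,s,v:(s<45)&(v>150),.052)[:3])
# expected white-ring home rim: flat top at z .052
P=np.array([px(s,i,j,None,0) for i in range(330,358) for j in range(195,222)]); m=np.hypot(P[:,0]-.5135,P[:,1]+.0325)
r=(m<.025)&(m>.012)&(P[:,2]>.044); Q=P[r]; A=np.c_[Q[:,:2]-[.5135,-.0325],np.ones(len(Q))]; print(len(Q),np.median(Q[:,2]),np.linalg.lstsq(A,Q[:,2],rcond=None)[0])
a=s['color'][180:230,310:380,::-1];cv2.imwrite('pics/c3.png',cv2.resize(a,None,fx=8,fy=8,interpolation=cv2.INTER_CUBIC))
E
```

```text
[ 0.61608134 -0.22127596  0.07099959] [ 0.11174098 -0.4146823   0.46630954]
(array([ 0.5134, -0.0318]), (343.8, 212.5), 243)
101 0.05230769334258545 [ 0.07194561 -0.03085304  0.05234368]
  return _methods._mean(a, axis=axis, dtype=dtype,
  ret = ret.dtype.type(ret / rcount)
```

View pics/c3.png

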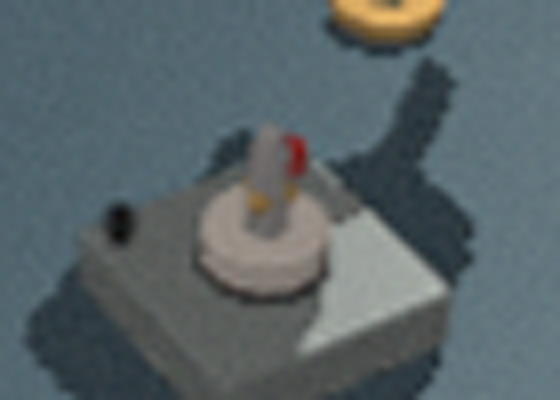

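The white ring is home: flat on the seat at crop (265,240), with its top at z = 0.052 and the catches above it. Now I'll grasp the brass ring.

Emit:
arm_command:
  plan:
    - [1,0,0,0.02,0]
    - [1,0,0,0.02,0]
    - [1,0,0,0.015,0]
    - [1,0,0,0.007,0]
    - [1,0,0,0.003,0]
    - [1,0,0,0,0]
    - [0.1,0,0,0,0]
    - [0,0,0,0,0]
    - [-0.2,0,0,0,0]
    - [-0.2,0,0,0,0]
    - [-0.2,0,0,0,0]
    - [-0.2,0,0,0,0]
  force: 60

```text
t: 10.4
ee_pos: [0.6153, -0.2216, 0.0046]
ee_rot: [0.0, 0.995, -0.104, 0.0]
contact_force: [-1.0, -0.8, 1.0]
gripper_width: 0.0504
finger_force: 60.0
```

Emit:
arm_command:
  plan:
    - [-0.2,0,0,-0.01,0]
    - [-0.2,0,0,-0.03,0]
    - [-0.2,0,0,-0.04,0]
    - [-0.2,0,0,-0.04,0]
    - [-0.2,0,0,-0.026,0]
    - [-0.2,-0.0198,-0.0234,0,0]
    - [-0.2,-0.0198,-0.0234,0,0]
    - [-0.2,-0.0198,-0.0234,0,0]
    - [-0.2,-0.0198,-0.0234,0,0]
    - [-0.2,-0.0198,-0.0234,0,0]
    - [-0.2,-0.0198,-0.0234,0,0]
    - [-0.2,-0.0198,-0.0234,0,0]
    - [-0.2,0,0,0,0]
    - [-0.2,0,0,0,0]
    - [-0.2,0,0,0,0]

```text
t: 11.9
ee_pos: [0.5142, -0.0332, 0.1509]
ee_rot: [0.0, 0.995, -0.104, 0.001]
contact_force: [0.5, 0.7, -1.3]
gripper_width: 0.0503
finger_force: 60.0
```

```bash
python3 - <<'E'
from h import *
s=snap('side','s4'); st=status.read_state(); print(st['ee_pos'],st['contact_force'],st['gripper_width'])
r=blob(s,(325,170,365,192),B,.158); print(r[:3],proj(s,st['ee_pos']+[0,0,.003]))
E
```

```text
[ 0.51423236 -0.03335864  0.1508334 ] [-0.58696464 -0.36891286 -0.31186034] 0.050363112926105694
(array([ 0.5105, -0.0343]), (345.3, 181.3), 131) [344.1 182. ]
```

Emit:
arm_command:
  plan:
    - [-0.2,0,0,0.02,0]
    - [-0.2,0,0,0.02,0]
    - [-0.2,0,0,0.006,0]
    - [-0.2,0,0,0.005,0]
    - [-0.2,0,0,0.005,0]
    - [-0.2,0,0,0.005,0]
    - [-0.2,0,0,0.004,0]
    - [-0.2,0,0,0,0]

```text
t: 12.75
ee_pos: [0.5128, -0.0324, 0.0848]
ee_rot: [0.0, 0.995, -0.104, -0.001]
contact_force: [-1.5, 0.4, -3.3]
gripper_width: 0.0502
finger_force: 60.0
```

Emit:
arm_command:
  plan:
    - [-0.2,0,0,0.005,0]
    - [-0.2,0,0,0.005,0]
    - [-0.2,0,0,0.004,0]
    - [-0.2,0,0,0.004,0]
    - [-0.2,0,0,0.004,0]
    - [-0.2,0,0,0.004,0]
    - [-0.2,0,0,0.003,0]
    - [-0.2,0,0,0.001,0]
    - [-0.2,0,0,0.001,0]
    - [-0.2,0,0,0.001,0]
    - [-0.2,0,0,0,0]

```text
t: 13.85
ee_pos: [0.5129, -0.0323, 0.0544]
ee_rot: [0.0, 0.995, -0.104, -0.001]
contact_force: [-7.8, 1.1, 9.3]
gripper_width: 0.0499
finger_force: 60.0
```

Emit:
arm_command:
  plan:
    - [-0.2,0,0,0.001,0]
    - [-0.2,0,0,0,0]

```text
t: 14.05
ee_pos: [0.513, -0.0323, 0.0544]
ee_rot: [0.0, 0.995, -0.104, -0.001]
contact_force: [-11.3, 1.8, 15.4]
gripper_width: 0.0505
finger_force: 60.0
```

Emit:
arm_command:
  plan:
    - [0.3,0,0,0,0]
    - [1,0,0,0,0]
    - [1,0,0,0,0]
    - [1,0,0,0,0]
    - [1,0,0,-0.02,0]
    - [1,0,0,-0.03,0]
    - [1,0,0,-0.04,0]
    - [1,0,0,-0.04,0]
    - [1,0,0,0,0]
    - [1,0,0,0,0]

```text
t: 15.05
ee_pos: [0.5146, -0.0327, 0.1836]
ee_rot: [0.0, 0.995, -0.104, 0.002]
contact_force: [-0.7, -0.6, -0.7]
gripper_width: 0.094
finger_force: 0.0
```

```bash
python3 - <<'E'
from h import *
s=snap('side','s5'); st=status.read_state(); print(st['ee_pos'],st['contact_force'])
P=np.array([px(s,i,j,None,0) for i in range(330,358) for j in range(190,222)]); m=np.hypot(P[:,0]-.5135,P[:,1]+.0325)
r=(m<.025)&(m>.012)&(P[:,2]>.055)&(P[:,2]<.075); Q=P[r]; A=np.c_[Q[:,:2]-[.5135,-.0325],np.ones(len(Q))]; print(len(Q),np.median(Q[:,2]),np.linalg.lstsq(A,Q[:,2],rcond=None)[0])
a=s['color'][180:230,310:380,::-1]; b=s['color'][215:285,205:275,::-1]
cv2.imwrite('pics/c5.png',cv2.resize(a,None,fx=8,fy=8,interpolation=cv2.INTER_CUBIC))
E
```

```text
[ 0.51331688 -0.03238959  0.18191274] [-0.41456039  0.42321359 -1.34769717]
102 0.06264021748875603 [ 0.07395359 -0.0420363   0.06266312]
  return _methods._mean(a, axis=axis, dtype=dtype,
  ret = ret.dtype.type(ret / rcount)
```

View pics/c5.png

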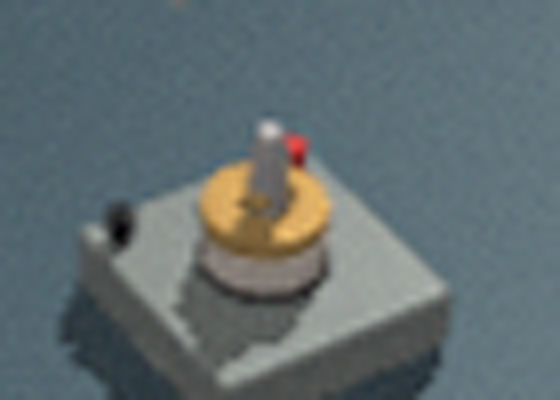

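Brass is home at crop (265,205), flat on the white ring with its top at z = 0.0626 (0.062 expected). Now the isolator: I'll close the fingers and stage on the -x (robot) side of the bar.

Emit:
arm_command:
  plan:
    - [0,0,0,0,-7.4]
    - [-1,0,0,0,-7.3]
    - [-1,0.0017,-0.032,0,0]
    - [-1,0.0017,-0.032,0,0]
    - [-1,0.0017,-0.032,0,0]
    - [-1,0.0017,-0.032,0,0]
    - [-1,0.0017,-0.032,0,0]
    - [-1,0.0017,-0.032,0,0]
    - [-1,0.0017,-0.032,0,0]
    - [-1,0.0017,-0.032,0,0]
    - [-1,0.0017,-0.032,0,0]
    - [-1,0.0017,-0.032,0,0]
    - [-1,0,0,0,0]
    - [-1,0,0,0.03,0]
    - [-1,0,0,0.03,0]
    - [-1,0,0,0.03,0]
    - [-1,0,0,0.007,0]
    - [-1,0,0,0,0]
    - [-1,0,0,0,0]
  force: 20

```text
t: 17.0
ee_pos: [0.5159, 0.2878, 0.0862]
ee_rot: [-0.0, 1.0, 0.024, 0.001]
contact_force: [0.3, -0.7, 0.5]
gripper_width: 0.0007
finger_force: 0.0
```

Emit:
arm_command:
  plan:
    - [-1,0.015,0,0,0]
    - [-1,0.01,0,0,0]
    - [-1,0.008,0,0,0]
    - [-1,0.008,0,0,0]
    - [-1,0.008,0,0,0]
    - [-1,0.008,0,0,0]
    - [-1,0.008,0,0,0]
    - [-1,0.008,0,0,0]
    - [-1,0.006,0,0,0]
    - [-1,0,0,0,0]
    - [-1,0,0,0,0]
    - [-1,-0.03,0,0,0]
    - [-1,-0.04,0,0,0]
    - [-1,-0.02,0,-0.03,0]
    - [-1,0,0,-0.04,0]
    - [-1,0,0,-0.04,0]
    - [-1,0,0,0,0]
    - [-1,0,0,0,0]

```text
t: 18.8
ee_pos: [0.5046, 0.2878, 0.197]
ee_rot: [-0.001, 1.0, 0.024, 0.001]
contact_force: [-0.2, -0.1, -1.1]
gripper_width: 0.0007
finger_force: 0.0
```

```bash
python3 - <<'E'
from h import *
s=snap('side','s6'); t=snap('top','t6'); st=status.read_state(); print(st['ee_pos'],st['contact_force'])
cv2.imwrite('pics/c6.png',cv2.resize(s['color'][150:290,180:430,::-1],None,fx=3,fy=3,interpolation=cv2.INTER_CUBIC))
print(blob(t,(195,165,235,210),RED,.102)[:3])
print(blob(t,(325,190,365,230),B,.062)[:3])
E
```

```text
[0.50294154 0.28703027 0.19388365] [-0.69994004 -0.73798395 -0.57386958]
(array([0.6342, 0.2958]), (215.4, 167.6), 117)
(array([ 0.514 , -0.0321]), (344.0, 211.9), 297)
```

View pics/c6.png

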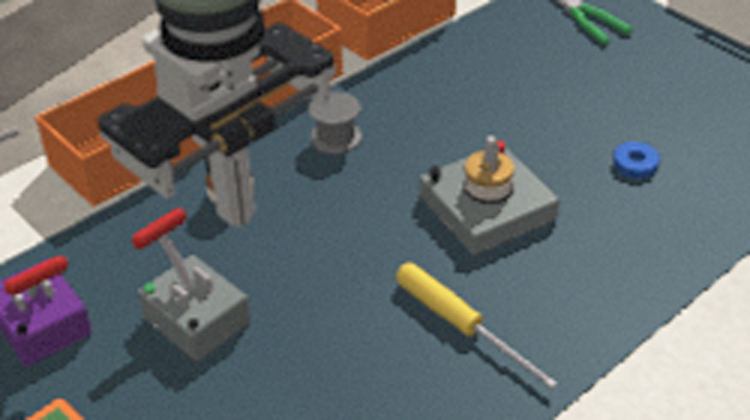

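The lever's red bar (160,228) now leans over the green dot, measured 37 mm on the +x side of the hinge, so it is on. Both rings are home at (490,175), the purple isolator and blue ring look undisturbed, and the gripper is clear.

```bash
python3 -c "
from workcell import close_job; print(close_job())"
```

```text
the job is handed in; nothing more can be done
None
```

The white ring and then the brass ring are fully home on the post, the isolator was then flipped to its green-dot (on) side, and the job is handed in at about 19 s with the robot touching nothing.

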